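Sweep the walnut shells into the board's catch tray

TASK

The walnuts have been shelled: push the catch tray fully home under the board, then sweep all five half shells across the board with the tips of your closed fingers so that they drop through the opening into the tray. Push and sweep only: do not lift or carry any shell, and do not disturb the bowl of kernels, the garlic or the other things standing about.

Things in the scene. Friction and masses are not known exactly. Their poses are not given: they have to be found in the camera images.
- board: Light wooden preparation board on a low frame, fixed to the worktop: 260 mm (its x) by 460 mm (its y), flat top 75 mm above the worktop, no rim. Origin: centre of its footprint, at worktop height. Its +y axis runs lengthwise from the end with the bowl to the end with the rectangular opening; its x axis runs across. It is turned by no more than about 10 degrees from the world's axes (so +y is the robot's left).
- opening (a point): Centre of the rectangular drop opening through the board, at the level of the board's top: 200 mm across the board (board x) by 75 mm along it (board y); 30 mm of board remain beyond it at the end and 30 mm at either side. Its axes are the board's. The board is 22 mm thick there; the tray lies below when it is home.
- tray (a joint): How far the catch tray is pulled out of the board's left end, in m: 0 = home, against its stop; up to 0.11 out. It slides along the board's y axis (grows towards +y), stays where it is left and needs about 2 to 4 N. It starts 0.05 to 0.09 out, when part of the opening has no tray below it.
- tray_front (a point): Middle of the outer (+y) face of the tray's wooden front, 22 mm above the worktop; it moves with the tray. The front is 216 mm wide (board x), from 4 to 50 mm above the worktop, 12 mm thick, with a finger notch 76 mm wide and 14 mm deep in the middle of its upper edge (36 mm high there). When home its face stands 8 mm outside the board's end.
- tray_floor (a point): Centre of the inner floor of the steel tray, 10 mm above the worktop; it moves with the tray; axes as the board's. Inside the tray is 208 mm (x) by 114 mm (y), walls 38 mm high over this floor. With the tray home it lies under the whole opening.
- shell0: One of five like walnut half shells, brown and wrinkled, lying hollow side down on the board: 40 x 34 mm oval, 17 mm high, 10 to 18 g. Origin: centre of its underside (rim side); z is up out of its rounded back, x is along its long axis.
- shell1: One of five like walnut half shells, brown and wrinkled, lying hollow side down on the board: 40 x 34 mm oval, 17 mm high, 10 to 18 g. Origin: centre of its underside (rim side); z is up out of its rounded back, x is along its long axis.
- shell2: One of five like walnut half shells, brown and wrinkled, lying hollow side down on the board: 40 x 34 mm oval, 17 mm high, 10 to 18 g. Origin: centre of its underside (rim side); z is up out of its rounded back, x is along its long axis.
- shell3: One of five like walnut half shells, brown and wrinkled, lying hollow side down on the board: 40 x 34 mm oval, 17 mm high, 10 to 18 g. Origin: centre of its underside (rim side); z is up out of its rounded back, x is along its long axis.
- shell4: One of five like walnut half shells, brown and wrinkled, lying hollow side down on the board: 40 x 34 mm oval, 17 mm high, 10 to 18 g. Origin: centre of its underside (rim side); z is up out of its rounded back, x is along its long axis.
- bowl: Small green bowl with walnut kernels, 116 mm across, 56 mm high, standing on the board near its right end, on the far side. Origin: centre of its underside. Leave it alone.
- garlic: Garlic bulb, 60 mm across, 58 mm high, on the board near its right end, on the near side. Origin: centre of its underside. Leave it alone.
- lemon: Lemon, 78 x 55 x 56 mm, on the worktop. Origin: centre of its underside. Leave it alone.
- timer: Round kitchen timer, 66 mm across, 54 mm high, on the worktop. Origin: centre of its underside. Leave it alone.
- jam: Jam jar, 73 mm across, 84 mm high, on the worktop. Origin: centre of its underside. Leave it alone.
- salt: Salt shaker, 44 mm across, 90 mm high, on the worktop. Origin: centre of its underside. Leave it alone.
Mind the look-alikes: they are no part of the job. Leave any blue look-alike of the shell0 alone.

How it is judged:
On the way, in this order (a step that is already met when the one before it is completed fails the run):
1. the tray is pushed home while all five shells still lie on the board (value of joint tray below 0.004 m and height (world z) of each of shell0, shell1, shell2, shell3, shell4 above 0.07 m), for 0.2 s.
2. all five shells lie in the tray (x of shell0 in the frame of tray_floor between -0.106 and 0.106 m and y of shell0 in the frame of tray_floor between -0.06 and 0.06 m and z of shell0 in the frame of tray_floor between -0.004 and 0.045 m and x of shell1 in the frame of tray_floor between -0.106 and 0.106 m and y of shell1 in the frame of tray_floor between -0.06 and 0.06 m and z of shell1 in the frame of tray_floor between -0.004 and 0.045 m and x of shell2 in the frame of tray_floor between -0.106 and 0.106 m and y of shell2 in the frame of tray_floor between -0.06 and 0.06 m and z of shell2 in the frame of tray_floor between -0.004 and 0.045 m and x of shell3 in the frame of tray_floor between -0.106 and 0.106 m and y of shell3 in the frame of tray_floor between -0.06 and 0.06 m and z of shell3 in the frame of tray_floor between -0.004 and 0.045 m and x of shell4 in the frame of tray_floor between -0.106 and 0.106 m and y of shell4 in the frame of tray_floor between -0.06 and 0.06 m and z of shell4 in the frame of tray_floor between -0.004 and 0.045 m), for 0.2 s.
At the end, for the whole second after the job is handed in: The tray is within 4 mm of its stop; all five shells lie inside it, lower than the underside of the board; the bowl and the garlic are within 20 mm, the lemon, timer, jam jar and salt shaker within 30 mm of where they began, and bowl, jar and shaker stand upright (all of step 2 and value of joint tray below 0.004 m and distance of each of bowl, garlic from where it was at the start of the episode below 0.02 m and distance of each of lemon, timer, jam, salt from where it was at the start of the episode below 0.03 m and angle between each of bowl, jam, salt's own z axis and vertical below 0.3 rad); the robot touches nothing.
It fails at once if a shell is lifted more than 30 mm off the board (height (world z) of any of shell0, shell1, shell2, shell3, shell4 above 0.105 m).
It fails at once if a shell is off the board and not over the tray or its opening (it fell on the worktop) ((height (world z) of shell0 below 0.06 m and (x of shell0 in the frame of opening above 0.112 m or x of shell0 in the frame of opening below -0.112 m or y of shell0 in the frame of opening above 0.075 m or y of shell0 in the frame of opening below -0.075 m)) or (height (world z) of shell1 below 0.06 m and (x of shell1 in the frame of opening above 0.112 m or x of shell1 in the frame of opening below -0.112 m or y of shell1 in the frame of opening above 0.075 m or y of shell1 in the frame of opening below -0.075 m)) or (height (world z) of shell2 below 0.06 m and (x of shell2 in the frame of opening above 0.112 m or x of shell2 in the frame of opening below -0.112 m or y of shell2 in the frame of opening above 0.075 m or y of shell2 in the frame of opening below -0.075 m)) or (height (world z) of shell3 below 0.06 m and (x of shell3 in the frame of opening above 0.112 m or x of shell3 in the frame of opening below -0.112 m or y of shell3 in the frame of opening above 0.075 m or y of shell3 in the frame of opening below -0.075 m)) or (height (world z) of shell4 below 0.06 m and (x of shell4 in the frame of opening above 0.112 m or x of shell4 in the frame of opening below -0.112 m or y of shell4 in the frame of opening above 0.075 m or y of shell4 in the frame of opening below -0.075 m))).
It fails at once if the bowl of kernels or the garlic is moved more than 20 mm (distance of any of bowl, garlic from where it was at the start of the episode above 0.02 m).
It fails at once if the lemon, timer, jam jar or salt shaker is moved more than 30 mm (distance of any of lemon, timer, jam, salt from where it was at the start of the episode above 0.03 m).
It also fails if it takes over 72 s, if anything falls off the work surface, if the arm or the gripper's body presses on something with over 40 N, if the wrist force passes 120 N, or if a joint passes its speed limit or range.

ROBOT

A 7-joint arm with a two-finger parallel gripper is mounted at the origin on a cart in front of the work surface, level with it; the furniture and walls round the work are solid. World frame = base frame: x ahead of the robot, y to its left, z up, the work surface at z = 0. Lengths are in m, angles in rad, forces in N, time in s.
With the tool pointing down it reaches from about 0.425 to 1.025 m from the base axis. Payload 9.4 kg.
Tool frame: the origin (TCP) lies at the very end of the fingers, on their centre line; the grasp point (between the pads) lies 19 mm behind it (manip.tcp_to_grasp is the z of the grasp point in the tool frame, in m); z points along the fingers, y is the line along which they close (so a half turn about z gives the same grasp; the last joint's range is limited). The gripper opens to 93 mm and grips with 3 to 60 N. Pads are 15 mm wide; open, the fingers measure 128 mm over their backs; the gripper's body (75 mm by 188 mm) begins 65 mm behind the grasp point.
Start: joints at [-1.384, 0.599, -0.003, 1.599, 0.002, 0.943, -0.08], TCP at [0.189, 0.7, 0.219] pointing down, gripper open.
Joint ranges: [-2.57, 2.57], [-0.35, 1.97], [-1.29, 1.29], [0.11, 2.56], [-1.05, 4.19], [0.11, 1.86], [-2.63, 2.63]. Speed limits (rad/s): [2.22, 2.22, 3.01, 3.01, 3.14, 3.14, 3.14].

INTERFACE

Orientations are given as a rotation vector (axis times angle).
In Python, from cell import manip gives the robot as it stands.
- The arm moves only by the shell command python3 -m jog 'ROWS' [FORCE]. ROWS is JSON, a list of rows, each a list of 7 numbers: the shift along the tool's x, y, z in m, then the turn, a rotation vector about the tool's x, y, z in rad, then the finger opening in m, from 0 to 0.093. A call has 1 to 5 rows; each row shifts and turns the commanded pose from where the row before left it, along the tool's axes as they then stand; what a row does not reach is not made up. A row lasts 1/10 s, in which the tool goes at most 50 mm and 8.59 degrees, less where a joint would pass 70% of its speed; a pose out of reach is approached as far as the arm can. A call with a gripper value outside its range is refused whole. The fingers move at their own pace and stop on an object; FORCE is the grip in N (left out, the last holds). Time passes only in rows, so rows that do not move let the fingers close. It gives the time, the measured TCP pose, the force, the opening and the grip force at its end, in the units of the state.
- manip.observe(): the state, without advancing time (a new reading comes with each control period).
- manip.grab_frame(name): name is "side" or "top"; returns a dict with "color" (400x640x3 uint8, red, green, blue), "intrinsics" (3x3 intrinsics, pixels), "rvec" (rotation vector, rad) and "tvec" (3), from world to camera coordinates, as OpenCV has them. Camera axes: x right, y down, z forward; pixel columns grow to the right and rows downward; lengths in m; the calibration is good to about 2 mm. A picture is of the moment at which its call begins. There is no depth.
- manip.job_done(): hands the job in; it is judged then, once.
Trained networks look in a picture, given as the dict that the camera call returned (one of the last four; its "shot" number tells which), for a name from the list of things; names that differ only in an ending like _2 or _b are one class to them, and where a whole thing is asked for, a point or a joint stands for the part that bears it (a point fixed in the world has none). Each returns a list of dicts, best first, with "confidence" (0 to 1); they miss things now and then, are a little off and sometimes report something else, mostly with a low value. They report only what shows in the picture. A call takes as long as a camera call. They do not tell look-alikes from the thing itself.
- manip.find_in(picture, query): "position" ([x, y, z] in m, in the coordinates of the camera as it stood for that picture, good to about 4 mm: the middle of the surface that is visible of it).
The state is a dict: "t": time; "joint_positions": joint angles; "joint_velocities": joint speeds; "tau": joint torques, N m; "tool_pos": TCP position; "eef_rot": TCP orientation; "ft_force": force on the tool from outside, world axes, zero at the start; "ft_torque": the same for the moment, N m; "grip_width": finger opening in m; "grasp_force": force on a finger pad.
Only numpy, scipy, OpenCV 4.12 (cv2) and the standard library are available. Lean on these libraries where they do the work, as an engineer would, in place of code of your own. Each camera call takes 0.05 s, during which the arm holds its last target. There are 200 camera calls.

## Working session

There is one attempt and no reset: what is moved stays moved. The work goes in short steps, Python scripts to look and compute and a shell command to move; the robot and the scene stay as the last step left them, time stands still between calls to the robot, and variables do not carry over. Pictures are saved under pics/ and viewed, at most 10 in all, crops included, and the job is handed in when it is done.

```bash
ls; mkdir -p pics
cat > h.py <<'E'
import numpy as np, cv2
from cell import manip
def cam(f):
    R=cv2.Rodrigues(np.array(f["rvec"],float))[0]; return np.array(f["intrinsics"],float),R,np.array(f["tvec"],float).ravel()
def c2w(f,p):
    K,R,t=cam(f); return R.T@(np.array(p)-t)
def px2w(f,u,v,z):
    K,R,t=cam(f); d=R.T@np.linalg.solve(K,[u,v,1.]); c=-R.T@t; return c+d*(z-c[2])/d[2]
def w2px(f,p):
    K,R,t=cam(f); q=K@(R@np.array(p,float)+t); return q[:2]/q[2]
def save(f,n): cv2.imwrite("pics/"+n,f["color"][:,:,::-1])
E
python3 - <<'E'
from h import *
for n in("top","side"):
    f=manip.grab_frame(n); save(f,n+"0.png")
    K,R,t=cam(f); print(n,(-R.T@t).round(3))
    for q in("shell0","bowl","garlic","lemon","timer","jam","salt","board","tray_front"):
        for d in manip.find_in(f,q):
            w=c2w(f,d["position"]); print(q,w.round(3),w2px(f,w).round(),round(d["confidence"],2))
print(manip.observe()["eef_rot"],manip.observe()["tool_pos"])
E
```

```text
pics
top [ 0.396 -0.064  1.262]
shell0 [0.546 0.072 0.088] [272. 169.] 0.76
shell0 [0.346 0.013 0.011] [301. 252.] 0.63
shell0 [0.492 0.053 0.084] [281. 192.] 0.61
shell0 [ 0.55  -0.02   0.085] [311. 167.] 0.54
shell0 [0.607 0.045 0.084] [284. 144.] 0.54
shell0 [ 0.349 -0.084  0.013] [339. 250.] 0.54
shell0 [ 0.494 -0.05   0.088] [324. 190.] 0.53
bowl [ 0.627 -0.16   0.117] [370. 131.] 0.56
garlic [ 0.495 -0.174  0.111] [377. 188.] 0.87
lemon [0.319 0.258 0.043] [200. 265.] 0.74
lemon [ 0.551 -0.02   0.085] [311. 166.] 0.56
timer [ 0.301 -0.268  0.04 ] [415. 269.] 0.6
jam [ 0.41  -0.373  0.079] [461. 223.] 0.83
jam [ 0.501 -0.054  0.09 ] [326. 187.] 0.5
salt [ 0.55  -0.021  0.082] [312. 167.] 0.73
salt [ 0.509 -0.395  0.076] [469. 181.] 0.66
board [0.539 0.038 0.075] [287. 172.] 0.66
tray_front [0.523 0.283 0.008] [194. 184.] 0.65
tray_front [0.492 0.052 0.084] [281. 192.] 0.58
side [-0.015  1.12   0.657]
shell0 [0.572 0.233 0.039] [243. 250.] 0.73
timer [ 0.295 -0.253  0.03 ] [395. 202.] 0.81
jam [ 0.41  -0.353  0.056] [371. 179.] 0.76
salt [ 0.513 -0.383  0.046] [347. 174.] 0.66
board [0.577 0.23  0.041] [242. 248.] 0.81
tray_front [0.558 0.29  0.018] [236. 269.] 0.66
[ 4.13090925e-01  3.11427309e+00 -8.39681318e-05] [0.18904218 0.69988815 0.21861126]
```

View pics/top0.png

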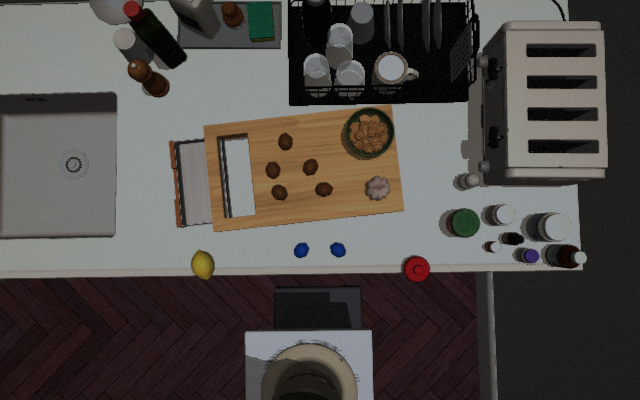

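View pics/side0.png

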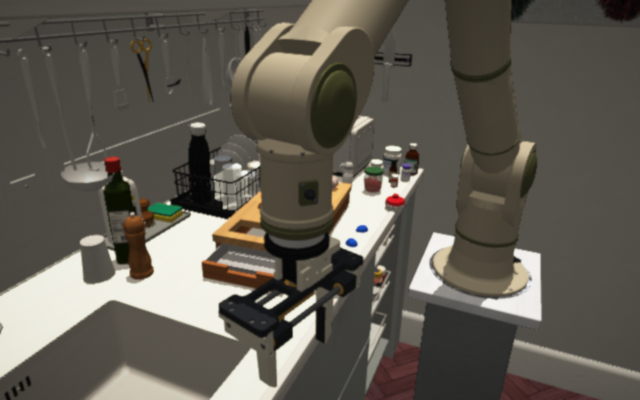

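The top view shows five brown shells on the board at (286,142), (273,170), (310,167), (279,192) and (324,189). The two blue look-alikes are on the worktop at (301,250) and (338,250), so I leave those. The tray front is at x px ≈ 177, pulled out to the left. I'll confirm in an enlarged crop and measure the board corners.

Run:
```python
from h import *
f=manip.grab_frame("top"); im=f["color"]
c=cv2.resize(im[95:245,160:420],None,fx=3,fy=3,interpolation=cv2.INTER_CUBIC)
cv2.imwrite("pics/crop1.png",c[:,:,::-1])
# wood mask fit: board corners
cs=[(205,126),(390,105),(404,210),(214,231)]
for u,v in cs: print(px2w(f,u,v,.075).round(4))
```

```text
[0.6563 0.2372 0.075 ]
[ 0.6981 -0.2127  0.075 ]
[ 0.4435 -0.2393  0.075 ]
[0.4012 0.2157 0.075 ]
```

View pics/crop1.png

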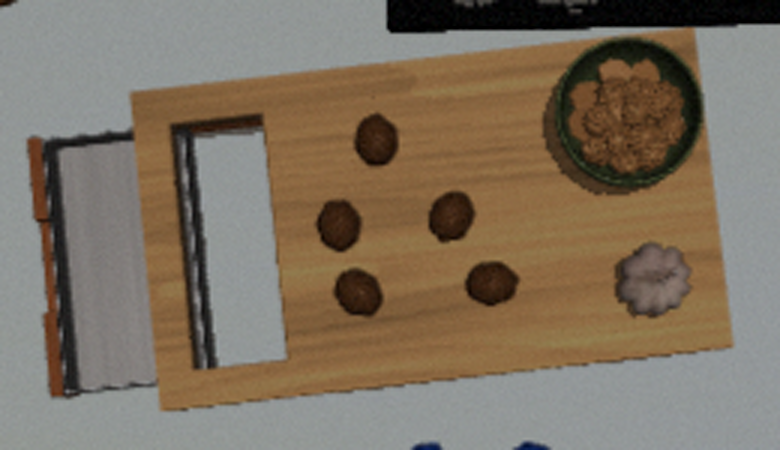

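The crop confirms five brown shells on the board. The board corners sit at crop (131,91), (695,29), (733,347), (161,410), and the tray-front face runs from crop (28,138) to (52,396).

```bash
cat >> h.py <<'E'
import json,os
if os.path.exists("b.json"):
    _b=json.load(open("b.json")); BC=np.array(_b["c"]); TH=_b["th"]; BX=np.array([np.cos(TH),np.sin(TH)]); BY=np.array([-np.sin(TH),np.cos(TH)])
    def tob(w): d=np.array(w)[:2]-BC; return np.array([d@BX,d@BY])
    def tow(x,y): return BC+x*BX+y*BY
E
python3 - <<'E'
from h import *
f=manip.grab_frame("top")
P=lambda a,b,z:px2w(f,(a+.5)/3-.5+160,(b+.5)/3-.5+95,z)
W=np.array([P(*c,.075)[:2] for c in [(131,91),(695,29),(733,347),(161,410)]])
L=np.array([[.13,.23],[.13,-.23],[-.13,-.23],[-.13,.23]])
a=L-L.mean(0);b=W-W.mean(0)
th=np.arctan2((a[:,0]*b[:,1]-a[:,1]*b[:,0]).sum(),(a*b).sum()); c=W.mean(0)
json.dump({"c":list(c),"th":float(th)},open("b.json","w"));print(c,np.degrees(th))
R=np.array([[np.cos(th),-np.sin(th)],[np.sin(th),np.cos(th)]]);print("resid",(W-(c+L@R.T)).round(4).tolist())
from h import *
import importlib,h;importlib.reload(h)
print("opening corners",[h.tob(P(*q,.075)).round(3).tolist() for q in[(171,126),(262,115),(287,359),(195,369)]])
print("front face",[h.tob(P(*q,.05)).round(3).tolist() for q in[(28,138),(52,396)]])
for n,q in dict(s0=(377,139),s1=(339,225),s2=(451,216),s3=(358,292),s4=(492,283)).items(): w=P(*q,.083);print(n,w.round(3),h.tob(w).round(3))
for n,q,z in [("bowl",(629,112),.125),("garlic",(653,279),.10)]: w=P(*q,z);print(n,w.round(3),h.tob(w).round(3))
for y in(.30,.238): print("front",y,h.tow(0,y).round(3))
s=manip.observe();Rt=cv2.Rodrigues(np.array(s["eef_rot"]))[0];print(Rt.round(3),s["tool_pos"])
E
```

```text
[0.55039072 0.00083068] 5.209425957534332
resid [[-0.0002, -0.0004], [-0.001, 0.0004], [0.0008, 0.0008], [0.0003, -0.0008]]
opening corners [[0.098, 0.2], [0.098, 0.126], [-0.1, 0.125], [-0.1, 0.199]]
front face [[0.106, 0.324], [-0.108, 0.323]]
s0 [0.614 0.041 0.083] [0.067 0.034]
s1 [0.545 0.072 0.083] [0.001 0.072]
s2 [ 0.551 -0.017  0.083] [-0.001 -0.018]
s3 [0.491 0.058 0.083] [-0.054  0.062]
s4 [ 0.497 -0.049  0.083] [-0.058 -0.045]
bowl [ 0.623 -0.157  0.125] [ 0.058 -0.164]
garlic [ 0.496 -0.175  0.1  ] [-0.07 -0.17]
front 0.3 [0.523 0.3  ]
front 0.238 [0.529 0.238]
[[-0.965  0.261  0.   ]
 [ 0.261  0.965 -0.   ]
 [-0.    -0.    -1.   ]] [0.18905582 0.69991892 0.21861844]
```

```bash
cat >> h.py <<'E'
def where():
    s=manip.observe(); R=cv2.Rodrigues(np.array(s["eef_rot"]))[0]
    print("t",round(s["t"],2),"board",tob(s["tool_pos"]).round(4),"z",round(s["tool_pos"][2],4),"yaw err deg",round(np.degrees(np.arctan2(R[1,1],R[0,1])-TH),2),"F",np.round(s["ft_force"],1),"w",round(s["grip_width"],3))
    return s,R
def go(x,y,z):
    s,R=where(); d=np.array([*tow(x,y),z])-s["tool_pos"]; print("tool shift",(R.T@d).round(4))
E
python3 -m jog '[[0,0,0,0,0,0.15,0],[0,0,0,0,0,0.15,0],[0,0,0,0,0,0.15,0],[0,0,0,0,0,0.15,0],[0,0,0,0,0,0.15,0]]' 10
python3 -m jog '[[0,0,0,0,0,0.15,0],[0,0,0,0,0,0.15,0],[0,0,0,0,0,0.15,0],[0,0,0,0,0,0.0165,0],[0,0,0,0,0,0,0]]'
python3 -c "
from h import *
go(0,.37,.15)"
```

```text
t: 1.6
tool_pos: [0.189, 0.7, 0.2186]
eef_rot: [-1.533, -2.742, -0.0]
ft_force: [0.1, 0.5, -0.4]
grip_width: 0.0575
grasp_force: 0.0
t: 2.1
tool_pos: [0.1888, 0.7, 0.2185]
eef_rot: [2.114, 2.323, -0.0]
ft_force: [-0.5, -0.4, -0.8]
grip_width: 0.018
grasp_force: 0.0
t 2.1 board [-0.2967  0.7291] z 0.2185 yaw err deg 0.2 F [-0.5 -0.4 -0.8] w 0.018
tool shift [-0.3601  0.2954  0.0687]
```

```bash
python3 -m jog '[[-0.036,0.0295,0.004,0,0,0,0],[-0.036,0.0295,0.004,0,0,0,0],[-0.036,0.0295,0.004,0,0,0,0],[-0.036,0.0295,0.004,0,0,0,0],[-0.036,0.0295,0.004,0,0,0,0]]'
python3 -m jog '[[-0.036,0.0295,0.004,0,0,0,0],[-0.036,0.0295,0.004,0,0,0,0],[-0.036,0.0295,0.004,0,0,0,0],[-0.036,0.0295,0.004,0,0,0,0],[-0.036,0.0295,0.004,0,0,0,0]]'
python3 -m jog '[[0,0,0,0,0,0,0],[0,0,0,0,0,0,0]]'
python3 -c "
from h import *
go(0,.36,.022)"
```

```text
t: 2.6
tool_pos: [0.3534, 0.5326, 0.1987]
eef_rot: [-2.114, -2.324, -0.001]
ft_force: [0.0, 0.8, 0.2]
grip_width: 0.0007
grasp_force: 0.0
t: 3.1
tool_pos: [0.5167, 0.3666, 0.1787]
eef_rot: [-2.114, -2.324, -0.001]
ft_force: [0.4, 0.8, 0.4]
grip_width: 0.0006
grasp_force: 0.0
t: 3.3
tool_pos: [0.5164, 0.3668, 0.1787]
eef_rot: [-2.119, -2.319, -0.0]
ft_force: [-0.7, 0.5, 0.1]
grip_width: 0.0004
grasp_force: 0.0
t 3.3 board [-0.0006  0.3675] z 0.1787 yaw err deg -0.03 F [-0.7  0.5  0.1] w 0.0
tool shift [-0.0075  0.0006  0.1567]
```

```bash
python3 -m jog '[[-0.001,0,0.035,0,0,0,0],[-0.001,0,0.04,0,0,0,0],[-0.001,0,0.04,0,0,0,0],[-0.001,0,0.03,0,0,0,0],[-0.001,0,0.012,0,0,0,0]]'
python3 -m jog '[[-0.012,0,0,0,0,0,0],[-0.012,0,0,0,0,0,0],[-0.012,0,0,0,0,0,0],[-0.012,0,0,0,0,0,0],[-0.012,0,0,0,0,0,0]]'
python3 -m jog '[[-0.012,0,0,0,0,0,0],[-0.012,0,0,0,0,0,0],[-0.008,0,0,0,0,0,0],[-0.006,0,0,0,0,0,0]]'
python3 -c "
from h import *
where()"
```

```text
t: 3.8
tool_pos: [0.5132, 0.3641, 0.0189]
eef_rot: [-2.112, -2.323, 0.005]
ft_force: [-0.7, 0.1, -0.2]
grip_width: 0.0006
grasp_force: 0.0
t: 4.3
tool_pos: [0.522, 0.3029, 0.023]
eef_rot: [2.118, 2.319, 0.004]
ft_force: [0.2, 4.2, 2.9]
grip_width: 0.0005
grasp_force: 1.4
t: 4.7
tool_pos: [0.525, 0.2644, 0.0217]
eef_rot: [2.119, 2.319, 0.0]
ft_force: [-0.0, 2.2, 0.7]
grip_width: 0.0005
grasp_force: 1.2
t 4.7 board [-0.0013  0.2648] z 0.0217 yaw err deg -0.07 F [-0.   2.2  0.7] w 0.001
```

Pushing with about 2–4 N. I continue in small steps until the stop shows in the force.

```bash
python3 -m jog '[[-0.005,0,0,0,0,0,0],[-0.004,0,0,0,0,0,0],[-0.003,0,0,0,0,0,0]]'
python3 -m jog '[[-0.003,0,0,0,0,0,0],[0,0,0,0,0,0,0]]'
python3 -c "
from h import *
where()"
```

```text
t: 5.0
tool_pos: [0.5259, 0.2534, 0.0216]
eef_rot: [2.118, 2.32, 0.0]
ft_force: [0.3, 2.5, 0.8]
grip_width: 0.0006
grasp_force: 1.1
t: 5.2
tool_pos: [0.5259, 0.25, 0.0215]
eef_rot: [2.119, 2.319, -0.001]
ft_force: [0.5, -0.6, -0.3]
grip_width: 0.0005
grasp_force: 0.0
t 5.2 board [-0.0017  0.2503] z 0.0215 yaw err deg -0.04 F [ 0.5 -0.6 -0.3] w 0.0
```

```bash
for i in 1 2; do :; done
python3 -m jog '[[-0.003,0,0,0,0,0,0],[-0.002,0,0,0,0,0,0]]'
python3 -m jog '[[-0.002,0,0,0,0,0,0],[-0.001,0,0,0,0,0,0]]'
python3 -c "
from h import *
where()"
```

```text
t: 5.4
tool_pos: [0.5258, 0.2494, 0.0215]
eef_rot: [-2.113, -2.321, -0.004]
ft_force: [-1.8, 16.6, -3.5]
grip_width: 0.0005
grasp_force: 8.7
t: 5.6
tool_pos: [0.5258, 0.2493, 0.0216]
eef_rot: [-2.109, -2.322, -0.007]
ft_force: [-2.1, 23.0, -4.5]
grip_width: 0.0006
grasp_force: 11.6
t 5.6 board [-0.0019  0.2497] z 0.0216 yaw err deg 0.3 F [-2.1 23.  -4.5] w 0.001
```

```bash
python3 -m jog '[[0.015,0,0,0,0,0,0],[0.02,0,0,0,0,0,0],[0,0,-0.04,0,0,0,0],[0,0,-0.045,0,0,0,0],[0,0,-0.045,0,0,0,0]]'
python3 -m jog '[[0,0,-0.01,0,0,0,0],[0,0,0,0,0,0,0]]'
python3 - <<'E'
from h import *
f=manip.grab_frame("top")
c=cv2.resize(f["color"][95:245,160:420],None,fx=3,fy=3,interpolation=cv2.INTER_CUBIC)
cv2.imwrite("pics/crop2.png",c[:,:,::-1])
go(0,.031,.13)
E
```

```text
t: 6.1
tool_pos: [0.5225, 0.2768, 0.1524]
eef_rot: [-2.119, -2.319, 0.005]
ft_force: [0.1, -0.2, -0.4]
grip_width: 0.0006
grasp_force: 0.0
t: 6.3
tool_pos: [0.524, 0.2776, 0.1632]
eef_rot: [2.118, 2.319, 0.004]
ft_force: [-0.5, -0.1, -0.9]
grip_width: 0.0003
grasp_force: 0.0
t 6.35 board [-0.002   0.2778] z 0.1616 yaw err deg -0.01 F [ 0.  -0.2 -0.1] w 0.001
tool shift [-0.2468  0.002   0.0316]
```

View pics/crop2.png

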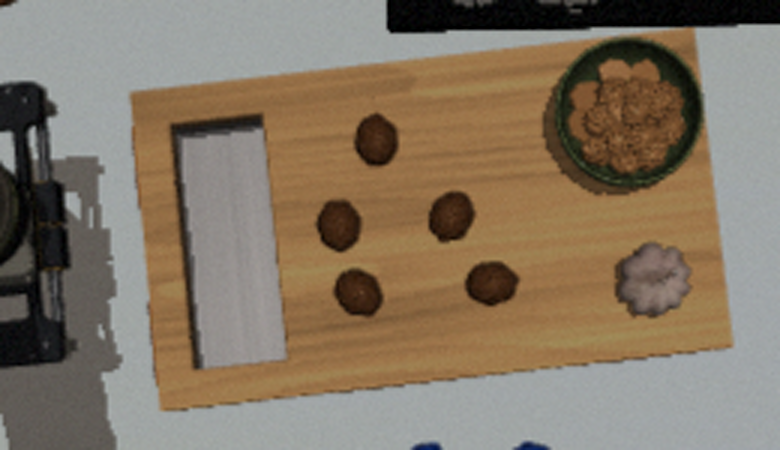

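The picture shows the tray home: steel floor fills the whole opening (crop x 175–287), and all five shells are still where they were. First sweep: the shell at board (0, .072).

```bash
python3 -m jog '[[-0.049,0,0,0,0,0,0],[-0.049,0.001,0,0,0,0,0],[-0.049,0.001,0,0,0,0,0],[-0.049,0,0,0,0,0,0],[-0.049,0,0,0,0,0,0]]'
python3 -m jog '[[0,0,0.02,0,0,0,0],[0,0,0.01,0,0,0,0],[0,0,0,0,0,0,0]]'
python3 -c "
from h import *
go(0.001,.029,.080)"
```

```text
t: 6.85
tool_pos: [0.5463, 0.0316, 0.1595]
eef_rot: [-2.117, -2.318, 0.005]
ft_force: [0.4, 0.7, -0.2]
grip_width: 0.0005
grasp_force: 0.0
t: 7.15
tool_pos: [0.5459, 0.0342, 0.1289]
eef_rot: [-2.115, -2.318, 0.006]
ft_force: [0.6, 0.7, -0.8]
grip_width: 0.0002
grasp_force: 0.0
t 7.15 board [-0.0014  0.0336] z 0.1289 yaw err deg 0.02 F [ 0.6  0.7 -0.8] w 0.0
tool shift [-0.0046  0.0027  0.0489]
```

```bash
python3 -m jog '[[-0.004,0.002,0.015,0,0,0,0],[0,0,0.015,0,0,0,0],[0,0,0.012,0,0,0,0],[0,0,0.006,0,0,0,0],[0,0,0,0,0,0,0]]'
python3 -m jog '[[0.01,0,0,0,0,0,0],[0.01,0,0,0,0,0,0],[0.01,0,0,0,0,0,0],[0.01,0,0,0,0,0,0],[0.01,0,0,0,0,0,0]]'
python3 -c "
from h import *
go(0.001,.140,.080)"
```

```text
t: 7.65
tool_pos: [0.5495, 0.0305, 0.0828]
eef_rot: [-2.116, -2.32, 0.002]
ft_force: [-0.1, -0.5, -0.5]
grip_width: 0.0005
grasp_force: 0.0
t: 8.15
tool_pos: [0.5456, 0.0808, 0.0839]
eef_rot: [2.118, 2.32, 0.001]
ft_force: [-0.0, -0.2, 1.2]
grip_width: 0.0005
grasp_force: 0.7
t 8.15 board [0.0025 0.0801] z 0.0839 yaw err deg 0.01 F [-0.  -0.2  1.2] w 0.0
tool shift [ 0.0599 -0.0015  0.0039]
```

```bash
python3 -m jog '[[0.01,0,0.001,0,0,0,0],[0.01,0,0.001,0,0,0,0],[0.01,0,0,0,0,0,0],[0.01,0,0,0,0,0,0],[0.01,0,0,0,0,0,0]]'
python3 -m jog '[[0.009,0,0,0,0,0,0],[0.005,0,0,0,0,0,0],[0,0,0,0,0,0,0]]'
python3 -m jog '[[0,0,-0.025,0,0,0,0],[0,0,-0.03,0,0,0,0],[-0.025,-0.01,0,0,0,0,0],[-0.045,-0.02,0,0,0,0,0],[-0.045,-0.022,0,0,0,0,0]]'
python3 - <<'E'
from h import *
f=manip.grab_frame("side"); save(f,"side3.png")
f=manip.grab_frame("top")
for d in manip.find_in(f,"shell0"):
    w=c2w(f,d["position"]); print(tob(w).round(3),w[2].round(3),round(d["confidence"],2))
go(-.054,.019,.080)
E
```

```text
t: 8.65
tool_pos: [0.5422, 0.1291, 0.0828]
eef_rot: [2.119, 2.316, 0.003]
ft_force: [0.3, 0.6, 0.5]
grip_width: 0.0004
grasp_force: 0.0
t: 8.95
tool_pos: [0.5394, 0.1446, 0.0813]
eef_rot: [-2.116, -2.321, 0.0]
ft_force: [-0.5, 0.0, -0.6]
grip_width: 0.0005
grasp_force: 0.0
t: 9.45
tool_pos: [0.4982, 0.0233, 0.1366]
eef_rot: [2.116, 2.321, 0.0]
ft_force: [1.3, -1.2, 0.9]
grip_width: 0.0005
grasp_force: 0.0
[0.002 0.199] 0.023 0.63
[-0.208 -0.061] 0.015 0.61
[-0.199  0.029] 0.009 0.55
[-0.056 -0.048] 0.088 0.52
[-0.273 -0.247] 0.038 0.49
[-0.076 -0.39 ] 0.073 0.29
t 9.6 board [-0.0513  0.0246] z 0.1368 yaw err deg -0.38 F [-0.2  0.9  0.5] w 0.0
tool shift [-0.0055 -0.0026  0.0568]
```

View pics/side3.png

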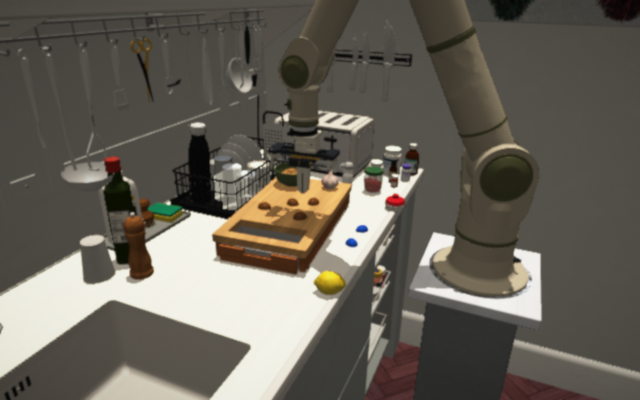

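The side picture shows four shells left on the board ((264,206), (294,202), (313,202), (299,216)). The first one is in the tray, at board (.002,.199) and z .02. Next is the shell at (-.054,.062).

```bash
python3 -m jog '[[-0.006,-0.003,0.015,0,0,0.007,0],[0,0,0.018,0,0,0,0],[0,0,0.015,0,0,0,0],[0,0,0.007,0,0,0,0],[0,0,0,0,0,0,0]]'
python3 -m jog '[[0.01,0,0.001,0,0,0,0],[0.01,0,0.001,0,0,0,0],[0.01,0,0,0,0,0,0],[0.01,0,0,0,0,0,0],[0.01,0,0,0,0,0,0]]'
python3 -c "
from h import *
go(-.056,.142,.080)"
```

```text
t: 10.1
tool_pos: [0.4958, 0.0185, 0.0808]
eef_rot: [-2.125, -2.312, 0.002]
ft_force: [-0.6, -0.9, -1.4]
grip_width: 0.0006
grasp_force: 0.0
t: 10.6
tool_pos: [0.4919, 0.069, 0.08]
eef_rot: [2.126, 2.313, 0.001]
ft_force: [-0.4, -0.5, 1.7]
grip_width: 0.0007
grasp_force: 1.2
t 10.6 board [-0.0521  0.0732] z 0.08 yaw err deg -0.39 F [-0.4 -0.5  1.7] w 0.001
tool shift [ 0.0688 -0.0044 -0.    ]
```

```bash
python3 -m jog '[[0.01,-0.001,0,0,0,0,0],[0.01,0,0,0,0,0,0],[0.01,0,0,0,0,0,0],[0.01,0,0,0,0,0,0],[0.01,0,0,0,0,0,0]]'
python3 -m jog '[[0.01,0,0,0,0,0,0],[0.008,0,0,0,0,0,0],[0,0,0,0,0,0,0]]'
python3 -m jog '[[0,0,-0.025,0,0,0,0],[0,0,-0.03,0,0,0,0],[-0.03,0.025,0,0,0,0,0],[-0.038,0.03,0,0,0,0,0],[-0.038,0.03,0,0,0,0,0]]'
python3 -m jog '[[-0.038,0.03,0,0,0,0,0],[0,0,0,0,0,0,0]]'
python3 - <<'E'
from h import *
f=manip.grab_frame("top")
for d in manip.find_in(f,"shell0"):
    w=c2w(f,d["position"]); print(tob(w).round(3),w[2].round(3),round(d["confidence"],2))
go(.067,-.010,.080)
E
```

```text
t: 11.1
tool_pos: [0.4866, 0.1183, 0.0797]
eef_rot: [2.127, 2.312, 0.0]
ft_force: [-0.6, 0.1, 0.8]
grip_width: 0.0003
grasp_force: 0.0
t: 11.4
tool_pos: [0.4849, 0.1371, 0.0794]
eef_rot: [-2.124, -2.314, -0.0]
ft_force: [0.2, -0.1, 0.4]
grip_width: 0.0004
grasp_force: 0.0
t: 11.9
tool_pos: [0.5796, 0.0362, 0.135]
eef_rot: [2.125, 2.314, 0.001]
ft_force: [0.5, 1.3, 0.4]
grip_width: 0.0006
grasp_force: 0.0
t: 12.1
tool_pos: [0.6156, -0.0054, 0.1349]
eef_rot: [2.132, 2.3, 0.0]
ft_force: [0.2, 0.0, -0.2]
grip_width: 0.0004
grasp_force: 0.0
[-0.201  0.028] 0.011 0.76
[-0.057 -0.047] 0.087 0.58
[-0.208 -0.066] 0.013 0.58
[-0.272 -0.244] 0.037 0.48
t 12.2 board [ 0.061  -0.0064] z 0.1342 yaw err deg -0.59 F [-0.   0.6 -0.2] w 0.0
tool shift [-0.0035  0.0061  0.0542]
```

```bash
python3 -m jog '[[-0.004,0.006,0.015,0,0,-0.01,0],[0,0,0.018,0,0,0,0],[0,0,0.014,0,0,0,0],[0,0,0.007,0,0,0,0],[0,0,0,0,0,0,0]]'
python3 -m jog '[[0.01,0,0,0,0,0,0],[0.01,0,0,0,0,0,0],[0.01,0,0,0,0,0,0],[0.01,0,0,0,0,0,0],[0.01,0,0,0,0,0,0]]'
python3 -m jog '[[0.01,0,0,0,0,0,0],[0.01,0,0,0,0,0,0],[0.01,0,0,0,0,0,0],[0.01,0,0,0,0,0,0],[0.01,0,0,0,0,0,0]]'
python3 -c "
from h import *
go(.067,.142,.080)"
```

```text
t: 12.7
tool_pos: [0.6171, -0.0013, 0.0793]
eef_rot: [-2.113, -2.323, 0.003]
ft_force: [0.6, -0.4, -0.2]
grip_width: 0.0008
grasp_force: 0.0
t: 13.2
tool_pos: [0.6135, 0.0491, 0.081]
eef_rot: [2.114, 2.323, 0.001]
ft_force: [-0.2, 0.4, 1.1]
grip_width: 0.0004
grasp_force: 0.5
t: 13.7
tool_pos: [0.6089, 0.0982, 0.0808]
eef_rot: [2.115, 2.322, 0.0]
ft_force: [0.2, -2.7, 2.9]
grip_width: 0.0009
grasp_force: 1.8
t 13.7 board [0.0671 0.0917] z 0.0808 yaw err deg 0.13 F [ 0.2 -2.7  2.9] w 0.001
tool shift [0.0503 0.0001 0.0008]
```

```bash
python3 -m jog '[[0.01,0,0,0,0,0,0],[0.01,0,0,0,0,0,0],[0.01,0,0,0,0,0,0],[0.01,0,0,0,0,0,0],[0.01,0,0,0,0,0,0]]'
python3 -m jog '[[0,0,0,0,0,0,0],[0,0,-0.025,0,0,0,0],[0,0,-0.03,0,0,0,0],[-0.04,-0.012,0,0,0,0,0],[-0.041,-0.014,0,0,0,0,0]]'
python3 -m jog '[[-0.041,-0.014,0,0,0,0,0],[-0.041,-0.014,0,0,0,0,0],[-0.041,-0.013,0,0,0,0,0],[0,0,0,0,0,0,0]]'
python3 - <<'E'
from h import *
f=manip.grab_frame("top")
c=cv2.resize(f["color"][95:245,160:420],None,fx=3,fy=3,interpolation=cv2.INTER_CUBIC)
cv2.imwrite("pics/crop3.png",c[:,:,::-1])
for d in manip.find_in(f,"shell0"):
    w=c2w(f,d["position"]); print(tob(w).round(3),w[2].round(3),round(d["confidence"],2))
go(0,-.062,.080)
E
```

```text
t: 14.2
tool_pos: [0.6035, 0.1488, 0.0803]
eef_rot: [-2.114, -2.323, 0.001]
ft_force: [-0.1, -0.2, 0.2]
grip_width: 0.0002
grasp_force: 0.0
t: 14.7
tool_pos: [0.5862, 0.0647, 0.1363]
eef_rot: [2.111, 2.325, 0.003]
ft_force: [0.4, -0.9, 0.4]
grip_width: 0.0006
grasp_force: 0.0
t: 15.1
tool_pos: [0.5545, -0.069, 0.136]
eef_rot: [2.125, 2.312, -0.004]
ft_force: [-0.1, -0.3, 0.8]
grip_width: 0.0008
grasp_force: 0.0
[-0.041  0.143] 0.016 0.65
[-0.207 -0.064] 0.015 0.61
[0.066 0.196] 0.02 0.59
[0.001 0.199] 0.023 0.57
t 15.2 board [-0.0001 -0.0643] z 0.1357 yaw err deg -0.02 F [0.3 0.2 0.4] w 0.0
tool shift [0.0023 0.0001 0.0557]
```

View pics/crop3.png

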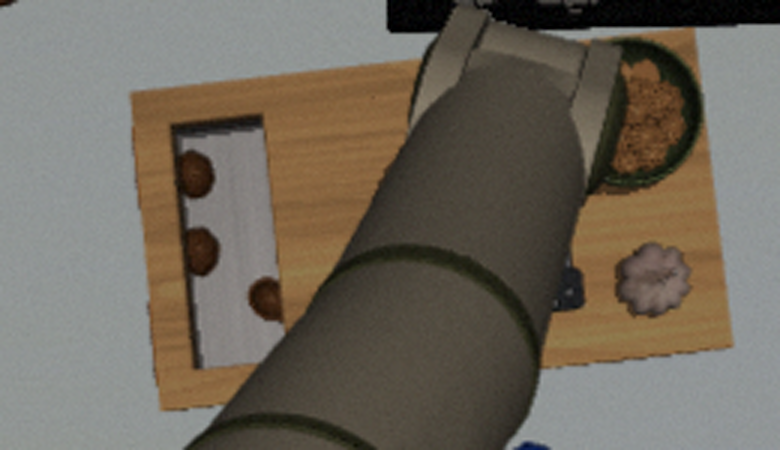

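The crop shows three shells in the tray at (196,174), (200,250) and (266,297). Next is the shell at (0,-.018).

```bash
python3 -m jog '[[0,0,0.015,0,0,0,0],[0,0,0.018,0,0,0,0],[0,0,0.015,0,0,0,0],[0,0,0.008,0,0,0,0],[0,0,0,0,0,0,0]]'
python3 -m jog '[[0.01,0,0,0,0,0,0],[0.01,0,0,0,0,0,0],[0.01,0,0,0,0,0,0],[0.01,0,0,0,0,0,0],[0.01,0,0,0,0,0,0]]'
python3 -m jog '[[0.01,0,0,0,0,0,0],[0.01,0,0,0,0,0,0],[0.01,0,0,0,0,0,0],[0.01,0,0,0,0,0,0],[0.01,0,0,0,0,0,0]]'
python3 -c "
from h import *
go(0,.140,.080)"
```

```text
t: 15.7
tool_pos: [0.5561, -0.0606, 0.0786]
eef_rot: [-2.112, -2.323, 0.001]
ft_force: [-1.3, -0.4, 0.9]
grip_width: 0.0007
grasp_force: 0.0
t: 16.2
tool_pos: [0.5518, -0.0109, 0.08]
eef_rot: [2.114, 2.323, 0.001]
ft_force: [0.0, 0.0, 1.3]
grip_width: 0.0002
grasp_force: 0.5
t: 16.7
tool_pos: [0.5472, 0.0382, 0.0797]
eef_rot: [2.115, 2.322, 0.0]
ft_force: [0.6, -2.0, 3.7]
grip_width: 0.0007
grasp_force: 1.8
t 16.7 board [0.0002 0.0375] z 0.0797 yaw err deg 0.13 F [ 0.6 -2.   3.7] w 0.001
tool shift [ 1.025e-01  1.000e-04 -3.000e-04]
```

```bash
python3 -m jog '[[0.01,0,0,0,0,0,0],[0.01,0,0,0,0,0,0],[0.01,0,0,0,0,0,0],[0.01,0,0,0,0,0,0],[0.01,0,0,0,0,0,0]]'
python3 -m jog '[[0.01,0,0,0,0,0,0],[0.01,0,0,0,0,0,0],[0.01,0,0,0,0,0,0],[0.01,0,0,0,0,0,0],[0.01,0,0,0,0,0,0]]'
python3 -m jog '[[0,0,0,0,0,0,0],[0,0,-0.025,0,0,0,0],[0,0,-0.03,0,0,0,0],[-0.04,-0.01,0,0,0,0,0],[-0.047,-0.012,0,0,0,0,0]]'
python3 -m jog '[[-0.047,-0.012,0,0,0,0,0],[-0.047,-0.012,0,0,0,0,0],[-0.047,-0.012,0,0,0,0,0],[0,0,0,0,0,0,0]]'
python3 - <<'E'
from h import *
f=manip.grab_frame("top")
for d in manip.find_in(f,"shell0"):
    w=c2w(f,d["position"]); print(tob(w).round(3),w[2].round(3),round(d["confidence"],2))
go(-.058,-.09,.080)
f=manip.grab_frame("side")
c=cv2.resize(f["color"][160:280,200:400],None,fx=4,fy=4,interpolation=cv2.INTER_CUBIC)
cv2.imwrite("pics/side4.png",c[:,:,::-1])
for x,y in((-.058,-.045),(-.058,-.09)): print(w2px(f,[*tow(x,y),.083]))
E
```

```text
t: 17.2
tool_pos: [0.5423, 0.0881, 0.0797]
eef_rot: [2.115, 2.323, 0.0]
ft_force: [0.3, -2.4, 4.7]
grip_width: 0.0006
grasp_force: 2.3
t: 17.7
tool_pos: [0.5371, 0.1386, 0.0793]
eef_rot: [-2.114, -2.323, 0.001]
ft_force: [-0.4, -0.5, 1.0]
grip_width: 0.0006
grasp_force: 0.0
t: 18.2
tool_pos: [0.5245, 0.0497, 0.1352]
eef_rot: [2.109, 2.327, 0.003]
ft_force: [0.8, -1.3, 0.1]
grip_width: 0.0001
grasp_force: 0.0
t: 18.6
tool_pos: [0.4994, -0.1027, 0.135]
eef_rot: [2.126, 2.311, -0.003]
ft_force: [0.9, 0.3, 0.9]
grip_width: 0.0004
grasp_force: 0.0
[0.063 0.195] 0.024 0.56
[-0.052  0.144] 0.017 0.51
[0.003 0.196] 0.025 0.42
t 18.7 board [-0.0583 -0.0927] z 0.1346 yaw err deg -0.07 F [ 0.5 -0.2 -0.1] w 0.0
tool shift [0.0027 0.0003 0.0546]
[314.0418512  199.56080106]
[318.69998362 193.96948469]
```

View pics/side4.png

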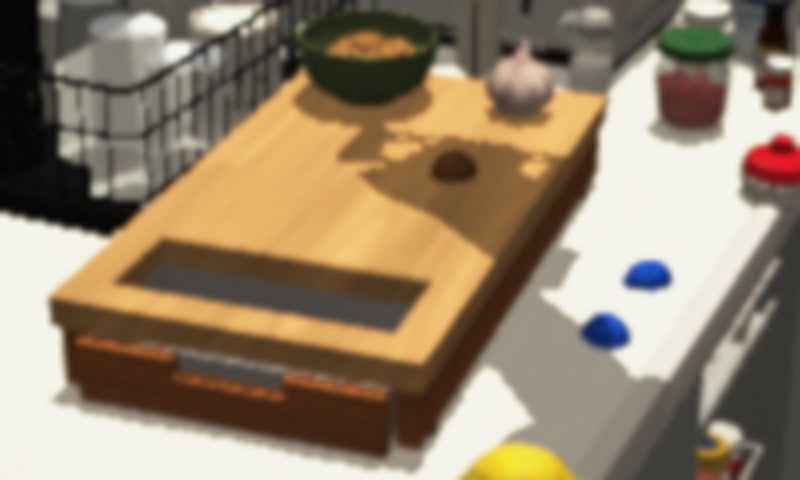

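The side crop shows one shell left on the board at (453,166), where I expected it. But the gripper should hang just behind it and isn't visible. I'll check this before descending.

Run:
```python
from h import *
f=manip.grab_frame("side"); save(f,"side5.png")
s,_=where(); print(s["tool_pos"],s["joint_positions"],w2px(f,s["tool_pos"]),f["tvec"],f.get("shot"))
```

```text
t 18.8 board [-0.0575 -0.0903] z 0.1345 yaw err deg 0.2 F [ 0.3  0.6 -0.6] w 0.001
[ 0.50136879 -0.09428359  0.13448745] [-0.12837115  0.48455035  0.28577942  2.17845354 -0.27259458  0.51169781
  0.45951521] [318.82887548 178.46837897] [0.4128284  0.18247984 1.21783413] 12
```

View pics/side5.png

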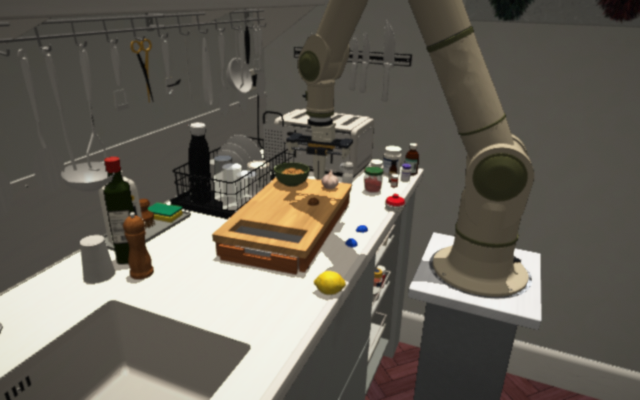

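The full view shows the gripper at (318,145) with its pale fingers ending near (318,178), as projected. It was just hard to see in the crop. Sweeping the last shell.

```bash
python3 -m jog '[[0,0,0.015,0,0,0,0],[0,0,0.018,0,0,0,0],[0,0,0.015,0,0,0,0],[0,0,0.007,0,0,0,0],[0,0,0,0,0,0,0]]'
python3 -m jog '[[0.01,0,0,0,0,0,0],[0.01,0,0,0,0,0,0],[0.01,0,0,0,0,0,0],[0.01,0,0,0,0,0,0],[0.01,0,0,0,0,0,0]]'
python3 -m jog '[[0.01,0,0,0,0,0,0],[0.01,0,0,0,0,0,0],[0.01,0,0,0,0,0,0],[0.01,0,0,0,0,0,0],[0.01,0,0,0,0,0,0]]'
python3 -c "
from h import *
go(-.058,.140,.080)"
```

```text
t: 19.3
tool_pos: [0.501, -0.0939, 0.0788]
eef_rot: [-2.112, -2.324, 0.001]
ft_force: [0.1, 0.1, 0.4]
grip_width: 0.0004
grasp_force: 0.0
t: 19.8
tool_pos: [0.4966, -0.0443, 0.0799]
eef_rot: [2.114, 2.323, 0.001]
ft_force: [-0.1, -0.1, 0.9]
grip_width: 0.0007
grasp_force: 0.4
t: 20.3
tool_pos: [0.492, 0.005, 0.0797]
eef_rot: [2.115, 2.322, 0.0]
ft_force: [0.4, -1.2, 3.3]
grip_width: 0.0002
grasp_force: 1.3
t 20.3 board [-0.0578  0.0094] z 0.0797 yaw err deg 0.13 F [ 0.4 -1.2  3.3] w 0.0
tool shift [ 1.306e-01  1.000e-04 -3.000e-04]
```

```bash
python3 -m jog '[[0.01,0,0,0,0,0,0],[0.01,0,0,0,0,0,0],[0.01,0,0,0,0,0,0],[0.01,0,0,0,0,0,0],[0.01,0,0,0,0,0,0]]'
python3 -m jog '[[0.01,0,0,0,0,0,0],[0.01,0,0,0,0,0,0],[0.01,0,0,0,0,0,0],[0.01,0,0,0,0,0,0],[0.01,0,0,0,0,0,0]]'
python3 -m jog '[[0.01,0,0,0,0,0,0],[0.01,0,0,0,0,0,0],[0.01,0,0,0,0,0,0],[0,0,0,0,0,0,0]]'
python3 -m jog '[[0,0,-0.025,0,0,0,0],[0,0,-0.03,0,0,0,0],[0,0,-0.04,0,0,0,0],[-0.045,0,-0.01,0,0,0,0],[-0.048,0,0,0,0,0,0]]'
python3 -m jog '[[-0.048,0,0,0,0,0,0],[-0.048,0.0,0,0,0,0,0],[-0.048,0,0,0,0,0,0],[-0.03,0,0,0,0,0,0],[0,0,0,0,0,0,0]]'
python3 - <<'E'
from h import *
f=manip.grab_frame("top")
c=cv2.resize(f["color"][95:245,160:420],None,fx=3,fy=3,interpolation=cv2.INTER_CUBIC)
cv2.imwrite("pics/crop6.png",c[:,:,::-1])
for d in manip.find_in(f,"shell0"):
    w=c2w(f,d["position"]); print(tob(w).round(3),w[2].round(3),round(d["confidence"],2))
where()
E
```

```text
t: 20.8
tool_pos: [0.4872, 0.0549, 0.0796]
eef_rot: [2.115, 2.323, -0.0]
ft_force: [-0.4, -2.5, 3.2]
grip_width: 0.0004
grasp_force: 1.6
t: 21.3
tool_pos: [0.4825, 0.1047, 0.0796]
eef_rot: [2.115, 2.323, -0.0]
ft_force: [0.9, -2.4, 3.4]
grip_width: 0.0009
grasp_force: 1.7
t: 21.7
tool_pos: [0.4794, 0.1357, 0.0794]
eef_rot: [-2.112, -2.325, -0.0]
ft_force: [0.2, 0.5, 0.1]
grip_width: 0.0003
grasp_force: 0.0
t: 22.2
tool_pos: [0.4895, 0.0421, 0.1864]
eef_rot: [2.108, 2.327, 0.005]
ft_force: [1.2, 0.0, -0.1]
grip_width: 0.0003
grasp_force: 0.0
t: 22.7
tool_pos: [0.5044, -0.1371, 0.1849]
eef_rot: [2.122, 2.314, -0.001]
ft_force: [-0.4, 0.2, -1.0]
grip_width: 0.0005
grasp_force: 0.0
[-0.047  0.148] 0.018 0.65
[-0.009  0.14 ] 0.021 0.62
[0.065 0.196] 0.019 0.5
[-0.078  0.146] 0.02 0.49
t 22.8 board [-0.058  -0.1287] z 0.1844 yaw err deg 0.03 F [-0.7  0.7 -1.1] w 0.001
```

View pics/crop6.png

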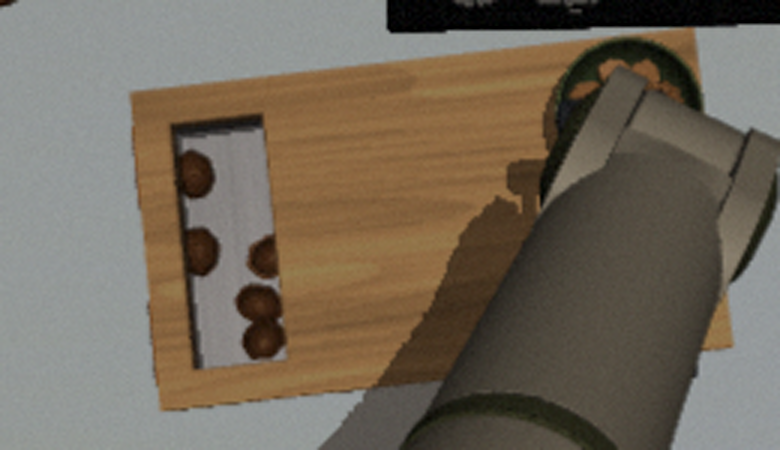

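All five shells are in the tray, at crop (196,174), (200,250), (265,257), (258,302) and (264,340). The tray still covers the opening and the gripper is clear, so I hand it in.

```bash
python3 -c "
from cell import manip
print(manip.job_done())"
```

```text
the job is handed in; nothing more can be done
None
```

I pushed the tray home and swept all five shells into it without touching the other things; the job is handed in at about 23 s of the 72 s allowed, but the hand-in returned no verdict.

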